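Palette on the mat, then hold the paint box open

ROBOT

A 7-joint arm with a two-finger parallel gripper is mounted at the origin on the work surface. World frame = base frame: x ahead of the robot, y to its left, z up, the work surface at z = 0. Lengths are in m, angles in rad, forces in N, time in s.
With the tool pointing down it reaches from about 0.425 to 0.925 m from the base axis. Payload 6.8 kg.
Tool frame: the origin (TCP) lies at the very end of the fingers, on their centre line; the grasp point (between the pads) lies 19 mm behind it; z points along the fingers, y is the line along which they close (so a half turn about z gives the same grasp; the last joint's range is limited). The gripper opens to 85 mm and grips with 20 to 120 N. Pads are 22 mm wide; open, the fingers measure 114 mm over their backs; the gripper's body (76 mm by 85 mm) begins 54 mm behind the grasp point. The pads swing forward as they close: fully open they stand 13 mm farther back than shut.
Start: joints at [-1.38, 0.477, 0.022, 1.555, -0.011, 1.109, -0.083], TCP at [0.199, 0.645, 0.231] pointing down, gripper open.
Joint ranges: [-2.96, 2.96], [-0.34, 2.1], [-1.41, 1.46], [0.24, 2.44], [-1.37, 4.51], [0.17, 1.92], [-2.96, 2.96]. Speed limits (rad/s): [2.39, 2.39, 3.14, 3.14, 3.14, 3.14, 3.14].

INTERFACE

Orientations are given as a unit quaternion [w, x, y, z].
In Python, from station import bot, monitor, read_camera, camera_info, hand_in gives the robot as it stands (bot), with the cameras as plain functions, the readings (monitor) and the job as plain functions.
- The arm moves only by the tool nudge_tcp, called after "Request:" as name(argument=value, ...), one argument or row to a line, values as JSON. Schema: {"type":"object","properties":{"deltas":{"type":"array","items":{"type":"object","properties":{"sx":{"type":"number"},"sy":{"type":"number"},"sz":{"type":"number"},"turn":{"type":"number"},"aperture":{"type":"number"}},"additionalProperties":false,"required":["aperture"]},"minItems":1,"maxItems":20},"grip_force":{"type":"number"},"only":{"type":"string"},"quiet":{"type":"boolean"},"lines":{"type":"string"}},"required":["deltas"],"additionalProperties":false}. deltas is a list of rows, 1 to 20 of them, each an object with the fields sx, sy, sz (the shift in fractions of the full range, 1 being 0.2 m), turn (a turn about the tool's z in a scale on which 1.0 is 4 rad), aperture (the opening from 0.0 (shut) to 1.0 (fully open)); a field left out counts as zero (the opening has to be given); each row shifts and turns the commanded pose from where the row before left it, along the tool's axes as they then stand; what a row does not reach is not made up. A row lasts 1/10 s, in which the tool goes at most 0.05 m and 0.15 rad, less where a joint would pass 70% of its speed; a pose out of reach is approached as far as the arm can. The fingers move at their own pace and stop on an object; grip_force is the grip in N (left out, the last holds). Time passes only in rows, so rows that do not move let the fingers close. The tool returns the time, the measured TCP pose, the force, the opening and the grip force at its end. only (a regular expression) keeps the lines of the reply that match it, lines (a string "A,B") keeps lines A to B, and quiet returns only ok. Shift and turn numbers lie between -1 and 1, and a call with a number outside is refused. Input that does not fit is refused with a message, and nothing moves.
- monitor.get_obs(): the state, without advancing time (a new reading comes with each control period).
- read_camera(name): name is "scene" or "side" or "wrist"; returns the picture (420x560x3 uint8, blue, green, red); there is no depth.
- camera_info(name): a dict with "vertical_fov" (degrees; the focal length in pixels is half the picture's height over the tangent of half this angle, whatever the lens; pixels are square), "cx", "cy" (the principal point, pixels), "view" (4x4, takes a point from world to camera coordinates); the wrist camera has in their place "hand_eye" (4x4, takes a point from camera to tool coordinates, whose origin is the TCP and whose axes are the flange's). Camera axes: x right, y up, looking along -z (the intrinsics and any distortion apply to the point x, -y, -z); pixel columns grow to the right and rows downward; lengths in m; the calibration is good to about 2 mm. A picture is of the moment at which its call begins: read the wrist's pose just before it. camera_info takes no time and is no camera call.
- hand_in(): hands the job in; it is judged then, once.
The state is a dict: "t": time; "q": joint angles; "joint_vel": joint speeds; "joint_torque": joint torques, N m; "eef_pos": TCP position; "tool_rot": TCP orientation; "contact_force": force on the tool from outside, world axes, zero at the start; "torque": the same for the moment, N m; "gripper_width": opening from 0.0 (shut) to 1.0 (fully open); "grasp_force": force on a finger pad.
Only numpy, scipy, OpenCV 4.12 (cv2) and the standard library are available. Lean on these libraries where they do the work, as an engineer would, in place of code of your own. Each camera call takes 0.05 s, during which the arm holds its last target. There are 200 camera calls.

TASK

Get things ready for the painter: first slide the round white palette across the table, keeping it flat because its paint is wet, until it lies wholly on the round dark rubber mat. Then lift the lid of the wooden paint box by its steel bar to 45 degrees, half way to upright, and keep holding it there with the gripper so that the painter can take tubes out: finish while still holding the lid, since it falls shut when let go. Leave the two paint bottles and the brush where they are.

Things in the scene. Friction and masses are not known exactly. Their poses are not given: they have to be found in the camera images.
- palette: loose round white porcelain paint palette, 120 mm in diameter, 22 mm high (a solid 12 mm floor with a 4 mm thick rim around it and low paint wells inside), about 0.3 kg; origin at the centre of its underside, z up. It starts nearer to the robot than the mat, wholly or partly off it
- mat: round dark rubber mat, 200 mm in diameter, fixed flat on the table and so thin (1 mm) that things slide onto it without a step; origin at its centre, z up. The palette (radius 60) is wholly on it when their centres are within 40 mm
- box: fixed wooden paint box, 180 mm deep (x) by 220 mm wide (y) by 80 mm high, origin at the centre of its underside, z up; its own -x side is the front, which looks roughly to the robot; the lid is hinged along the top of its +x (far) side
- lid (a joint): angle of the box's lid in rad: 0 = shut (lying level on the box), 0.785 = 45 degrees, stops at 1.35. The lid is a wooden board 180 by 220 by 12 mm, about 0.4 kg with its bar; it turns freely about the far top edge of the box and falls shut from any angle when let go
- lid_bar (a point): middle of the lid's handle: a round steel bar 12 mm thick, 116 mm long, parallel to the hinge, 50 mm out in front of the lid's front edge on two arms (8 mm wide, 54 mm left and right of the middle), leaving a gap of 44 mm between bar and lid or box. It is 230 mm from the hinge line; 86 mm above the table when shut, 247 mm at 45 degrees. Moves with the lid; y lies along the bar
- lid_hinge (a point): middle of the hinge line, on the far top edge of the box, 90 mm behind the box's centre and 80.5 mm above the table; y lies along the hinge line. The bar's centre stands 6 mm above the lid's underside, which passes through this point
- bottle_a: bystander: closed paint bottle with white cap, 36 mm in diameter, 115 mm high, standing behind the box; origin at the centre of its underside; not to be disturbed
- bottle_b: bystander: closed paint bottle with white cap, 40 mm in diameter, 100 mm high, standing beyond the mat; origin at the centre of its underside; not to be disturbed
- brush: bystander: paint brush, 170 mm long, lying on the table between the box and the mat; not to be disturbed

How it is judged:
By the outcome, as a careful person would: the job done as asked, in the order asked, and still so for the second after the job is handed in, while the arm keeps its last pose, push and grip.
It also fails if it takes over 54 s, if anything falls off the work surface, if the arm or the gripper's body presses on something with over 40 N, if the wrist force passes 120 N, or if a joint passes its speed limit or range.

## Working session

There is one attempt and no reset: what is moved stays moved. The work goes in short steps, Python scripts to look and compute and a tool call to move; the robot and the scene stay as the last step left them, time stands still between calls to the robot, and variables do not carry over. Pictures are saved under pics/ and viewed, at most 10 in all, crops included, and the job is handed in when it is done.

```bash
ls; mkdir -p pics; python3 - <<'E'
from station import bot, monitor, read_camera, camera_info, hand_in
import cv2
o=monitor.get_obs();print(o)
for n in("scene","side"):
    cv2.imwrite(f"pics/{n}0.png",read_camera(n))
for n in("scene","side","wrist"):print(n,camera_info(n))
E
```

```text
pics
station.py
{'t': 0.0, 'q': array([-1.38010099,  0.4778316 ,  0.02231427,  1.55647416, -0.01150551,
        1.10929277, -0.08304817]), 'joint_vel': array([ 5.11014546e-04, -1.74758432e-04,  2.26049878e-05,  1.26427449e-03,
        1.40750788e-03, -8.88022265e-05, -7.64433934e-04]), 'joint_torque': array([-8.21931990e-04, -5.96452582e+01,  1.60698362e+00, -2.81206530e+01,
        1.22669328e-02,  9.42428451e-03,  4.11067191e-06]), 'eef_pos': array([0.19851975, 0.64451373, 0.23029451]), 'tool_rot': array([-7.79306955e-05,  1.48796310e-01,  9.88867421e-01, -9.35849633e-04]), 'contact_force': array([-0.96687281, -0.2691918 , -0.15533315]), 'torque': array([-0.02566807,  0.00437883,  0.04674836]), 'grasp_force': 0.0, 'gripper_width': 1.0018794234072457}
scene {'vertical_fov': 46.08032276829442, 'cx': 288.36765996850744, 'cy': 208.93313673690645, 'view': array([[-0.6782144 ,  0.73483007, -0.00707097,  0.39904014],
       [-0.63897913, -0.58494144,  0.49954898,  0.37534978],
       [ 0.36294751,  0.34331951,  0.86625679, -1.45297396],
       [ 0.        ,  0.        ,  0.        ,  1.        ]])}
side {'vertical_fov': 52.106602426149976, 'cx': 281.9470751160101, 'cy': 205.5202685872982, 'view': array([[ 0.68507957, -0.72819606, -0.01991206, -0.40309773],
       [ 0.50160601,  0.45173159,  0.73778722, -0.38522047],
       [-0.52825884, -0.51543096,  0.6747396 , -0.75060212],
       [ 0.        ,  0.        ,  0.        ,  1.        ]])}
wrist {'vertical_fov': 60.55806691279114, 'cx': 279.2688728346653, 'cy': 210.2781617125846, 'hand_eye': array([[ 3.21782938e-04,  9.55726337e-01,  2.94256803e-01,
         7.46930266e-02],
       [ 9.99999917e-01, -3.81593131e-04,  1.45844359e-04,
         1.97338474e-04],
       [ 2.51673669e-04,  2.94256731e-01, -9.55726380e-01,
        -1.43105270e-01],
       [ 0.00000000e+00,  0.00000000e+00,  0.00000000e+00,
         1.00000000e+00]])}
```

View pics/scene0.png

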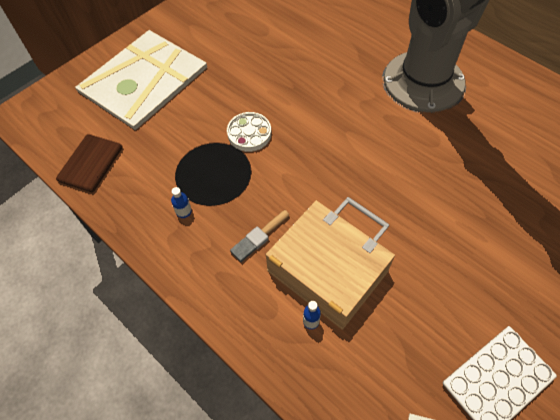

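View pics/side0.png

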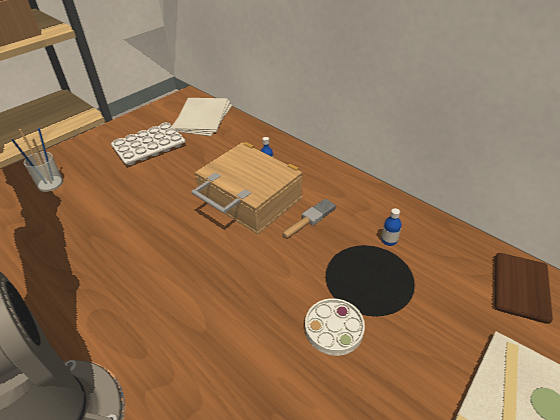

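Scene view: palette about (249,131), mat (213,173), bar from (348,201) to (387,226), box lid between, brush at (260,236), bottles at (181,203) and (312,315). Side view: palette (335,325), mat (370,280), bar (195,191)–(226,208).

```bash
cat > h.py <<'E'
import numpy as np,cv2
from station import bot, monitor, read_camera, camera_info, hand_in
def cam(n):
    i=camera_info(n)
    if n=="wrist":
        from scipy.spatial.transform import Rotation as R
        o=monitor.get_obs();w,x,y,z=o["tool_rot"];T=np.eye(4);T[:3,:3]=R.from_quat([x,y,z,w]).as_matrix();T[:3,3]=o["eef_pos"]
        C=T@i["hand_eye"]
    else: C=np.linalg.inv(i["view"])
    return C,210/np.tan(np.radians(i["vertical_fov"]/2)),i["cx"],i["cy"]
def plane(c,uv,z):
    C,f,cx,cy=c
    uv=np.atleast_2d(np.float64(uv));d=np.c_[(uv[:,0]-cx)/f,-(uv[:,1]-cy)/f,-np.ones(len(uv))]@C[:3,:3].T
    return (C[:3,3]+d*((z-C[2,3])/d[:,2])[:,None])[:,:2]
def circ(p):
    A=np.c_[2*p,np.ones(len(p))];s=np.linalg.lstsq(A,(p**2).sum(1),rcond=None)[0]
    return s[:2],np.sqrt(s[2]+s[:2]@s[:2])
def blob(m,seed):
    n,l,st,ce=cv2.connectedComponentsWithStats(m.astype(np.uint8));k=l[seed[1],seed[0]]
    c=max(cv2.findContours((l==k).astype(np.uint8),cv2.RETR_EXTERNAL,cv2.CHAIN_APPROX_NONE)[0],key=cv2.contourArea)
    return cv2.convexHull(c)[:,0].astype(float)+0
E
python3 - <<'E'
from h import *
np.set_printoptions(precision=4,suppress=True)
S={"scene":dict(mat=(213,173),bar=[(348,201),(387,226)],hinge=[(276,261),(336,306)],bo=[(181,216),(312,327)],br=[(287,213),(240,250)],lidf=[(331,219),(370,246)]),
"side":dict(mat=(370,280),bar=[(195,191),(226,208)],hinge=[(246,145),(292,167)],bo=[(391,244),(266,160)],br=[(286,234),(332,204)],lidf=[(211,178),(244,195)])}
for n,d in S.items():
    c=cam(n);im=cv2.imread(f"pics/{n}0.png")
    print(n,"mat",circ(plane(c,blob(im.max(2)<45,d["mat"]),.001)))
    hsv=cv2.cvtColor(im,cv2.COLOR_BGR2HSV)
    w=(hsv[...,1]<70)&(hsv[...,2]>110)
    w=cv2.morphologyEx(w.astype(np.uint8),cv2.MORPH_CLOSE,np.ones((3,3)))
    n_,l,st,ce=cv2.connectedComponentsWithStats(w)
    p0=(249,131) if n=="scene" else (335,325)
    k=min([k for k in range(1,n_) if st[k,4]>400],key=lambda k:np.hypot(*(ce[k]-p0)))
    h=cv2.convexHull(np.argwhere(l==k)[:,::-1].astype(np.int32))[:,0]
    print("pal",st[k],ce[k],circ(plane(c,h,.02)))
    print("bar",plane(c,d["bar"],.087),"hinge",plane(c,d["hinge"],.09),"bottles",plane(c,d["bo"],0),"brush",plane(c,d["br"],.01),"lidfront",plane(c,d["lidf"],.095))
E
```

```text
scene mat (array([ 0.6411, -0.2204]), np.float64(0.09781444171964347))
pal [ 227  112   44   39 1249] [248.4636 130.98  ] (array([ 0.4879, -0.2379]), np.float64(0.0638038576551718))
bar [[0.515  0.1219]
 [0.5066 0.2285]] hinge [[0.7395 0.1038]
 [0.7292 0.2647]] bottles [[ 0.7837 -0.1842]
 [ 0.7736  0.2419]] brush [[ 0.6029  0.0089]
 [ 0.7524 -0.0049]] lidfront [[0.5819 0.1261]
 [0.5758 0.2327]]
side mat (array([ 0.6402, -0.2224]), np.float64(0.09860999368626384))
pal [ 305  298   60   58 2456] [334.4349 326.4267] (array([ 0.4808, -0.2456]), np.float64(0.06271553470786004))
bar [[0.5108 0.2241]
 [0.5214 0.1186]] hinge [[0.732  0.2725]
 [0.743  0.1065]] bottles [[ 0.7625 -0.202 ]
 [ 0.8032  0.269 ]] brush [[ 0.6081  0.0045]
 [ 0.7715 -0.0113]] lidfront [[0.5656 0.2258]
 [0.5769 0.114 ]]
```

The manual's scale: shifts go in shares of 0.2 m and turns go in shares of 4 rad. Converting my numbers, -0.043 m / 0.2 = -0.215, -0.0375 m / 0.2 = -0.1875, -0.144 rad / 4 = -0.036.

Request:
nudge_tcp(
  deltas=[
    {"turn": -0.036, "aperture": 0.5},
    {"turn": -0.036, "aperture": 0.5},
    {"turn": -0.036, "aperture": 0.5},
    {"sx": -0.1, "sy": -0.1875, "aperture": 0.5},
    {"sx": -0.1, "sy": -0.1875, "aperture": 0.5},
    {"sx": -0.1, "sy": -0.1875, "aperture": 0.5},
    {"sx": -0.1, "sy": -0.1875, "aperture": 0.5},
    {"sx": -0.1, "sy": -0.1875, "aperture": 0.5},
    {"sx": -0.1, "sy": -0.1875, "aperture": 0.5},
    {"sx": -0.1, "sy": -0.1875, "aperture": 0.5},
    {"sx": -0.1, "sy": -0.1875, "aperture": 0.5},
    {"sx": -0.1, "sy": -0.1875, "aperture": 0.5},
    {"sx": -0.1, "sy": -0.1875, "aperture": 0.5},
    {"sx": 0.0075, "sy": -0.215, "aperture": 0.5},
    {"sx": 0.0075, "sy": -0.215, "aperture": 0.5},
    {"sx": 0.0075, "sy": -0.215, "aperture": 0.5},
    {"sx": 0.0075, "sy": -0.215, "aperture": 0.5},
    {"sx": 0.0075, "sy": -0.215, "aperture": 0.5},
    {"sx": 0.0075, "sy": -0.215, "aperture": 0.5},
    {"sx": 0.0075, "sy": -0.215, "aperture": 0.5},
  ],
)

```text
t: 2.1
eef_pos: [0.4759, -0.0015, 0.2312]
tool_rot: [-0.0, -0.067, 0.998, 0.0]
contact_force: [1.3, 0.3, -0.4]
gripper_width: 0.5
grasp_force: 0.0
```

Request:
nudge_tcp(
  deltas=[
    {"sx": 0.095, "sy": -0.2, "aperture": 0.5},
    {"sx": 0.095, "sy": -0.2, "aperture": 0.5},
    {"sx": 0.095, "sy": -0.2, "aperture": 0.5},
    {"sx": 0.095, "sy": -0.2, "aperture": 0.5},
    {"sx": 0.095, "sy": -0.2, "aperture": 0.5},
    {"sx": 0.095, "sy": -0.2, "aperture": 0.5},
    {"aperture": 0.5},
    {"aperture": 0.5},
  ],
)

```text
t: 2.9
eef_pos: [0.3945, -0.2533, 0.2311]
tool_rot: [-0.0, -0.065, 0.998, 0.0]
contact_force: [0.5, 0.5, -0.7]
gripper_width: 0.5
grasp_force: 0.0
```

```bash
python3 - <<'E'
from h import *
c=cam("wrist");im=read_camera("wrist");cv2.imwrite("pics/w1.png",im);print(monitor.get_obs()["tool_rot"])
E
```

```text
[-2.30842653e-04 -6.65022983e-02  9.97786192e-01  3.25240191e-04]
```

View pics/w1.png

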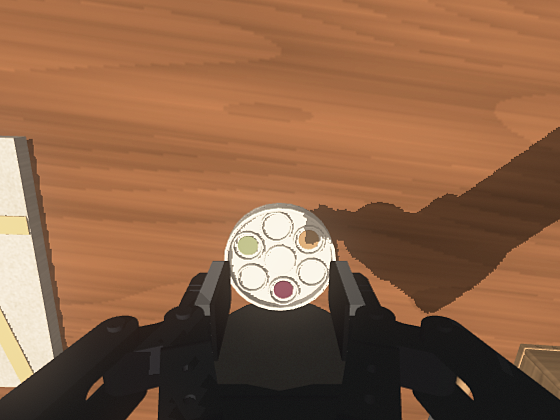

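The wrist view shows the palette centred at (281,257), laterally central between the fingers. Now I refine its position.

Converted, 0.05 m / 0.2 = 0.25, 0.02 m / 0.2 = 0.1.

```bash
python3 - <<'E'
from h import *
c=cam("wrist");print(plane(c,[[281,257],[281,204],[281,311],[226,257],[336,257]],.02),plane(c,[281,257],.015), monitor.get_obs()["eef_pos"])
E
```

```text
[[ 0.48078749 -0.23874023]
 [ 0.42215779 -0.24669416]
 [ 0.54649563 -0.229826  ]
 [ 0.48864289 -0.29722465]
 [ 0.47293261 -0.18025964]] [[ 0.48304002 -0.23841242]] [ 0.39513984 -0.25215312  0.23102001]
```

Request:
nudge_tcp(
  deltas=[
    {"sx": 0.025, "sz": 0.25, "aperture": 0.5},
    {"sx": 0.025, "sz": 0.25, "aperture": 0.5},
    {"sz": 0.25, "aperture": 0.5},
    {"sz": 0.2, "aperture": 0.5},
    {"sz": 0.1, "aperture": 0.5},
    {"sz": 0.05, "aperture": 0.5},
    {"aperture": 0.5},
  ],
)

```text
t: 3.65
eef_pos: [0.3853, -0.2527, 0.0109]
tool_rot: [-0.001, -0.067, 0.998, 0.001]
contact_force: [0.1, -0.3, -0.3]
gripper_width: 0.501
grasp_force: 0.0
```

Converted, -0.015 m / 0.2 = -0.075, -0.01 m / 0.2 = -0.05.

Request:
nudge_tcp(
  deltas=[
    {"sy": 0.01, "sz": 0.03, "aperture": 0.5},
    {"sx": -0.05, "aperture": 0.5},
    {"sx": -0.075, "aperture": 0.5},
    {"sx": -0.075, "aperture": 0.5},
    {"sx": -0.075, "aperture": 0.5},
    {"sx": -0.075, "aperture": 0.5},
    {"sx": -0.075, "aperture": 0.5},
    {"sx": -0.075, "aperture": 0.5},
    {"sx": -0.075, "aperture": 0.5},
    {"sx": -0.075, "aperture": 0.5},
    {"sx": -0.075, "aperture": 0.5},
    {"sx": -0.075, "aperture": 0.5},
    {"sx": -0.075, "aperture": 0.5},
    {"sx": -0.05, "aperture": 0.5},
    {"sx": -0.025, "aperture": 0.5},
    {"aperture": 0.5},
    {"aperture": 0.5},
  ],
)

```text
t: 5.35
eef_pos: [0.5739, -0.2267, 0.0058]
tool_rot: [0.001, -0.067, 0.998, -0.0]
contact_force: [-0.1, -0.2, 0.8]
gripper_width: 0.503
grasp_force: 0.0
```

```bash
python3 - <<'E'
from h import *
for n in("scene","wrist"):
    im=read_camera(n)
    cv2.imwrite(f"pics/{n}2.png",im[80:300,130:430].repeat(2,0).repeat(2,1) if n=="scene" else im)
print(monitor.get_obs())
E
```

```text
{'t': 5.45, 'q': array([ 0.01140895,  0.69791124,  0.3618259 ,  1.86400187, -0.38658033,
        0.64815896,  2.31107905]), 'joint_vel': array([ 0.00274039, -0.00076578,  0.00147416,  0.00070307,  0.00102056,
        0.00398535, -0.00100798]), 'joint_torque': array([-1.45579465e-01, -5.89811110e+01,  8.45148057e+00, -1.76872212e+01,
       -2.48641802e-03, -1.24735606e-02,  1.84164082e-04]), 'eef_pos': array([ 0.57351243, -0.22686637,  0.00581685]), 'tool_rot': array([ 3.65719062e-04, -6.64533928e-02,  9.97789461e-01, -6.05202452e-05]), 'contact_force': array([-0.03018583, -0.64286066,  0.72177449]), 'torque': array([0.0085589 , 0.01436823, 0.02799546]), 'grasp_force': 0.0, 'gripper_width': 0.4990761834590331}
```

View pics/scene2.png

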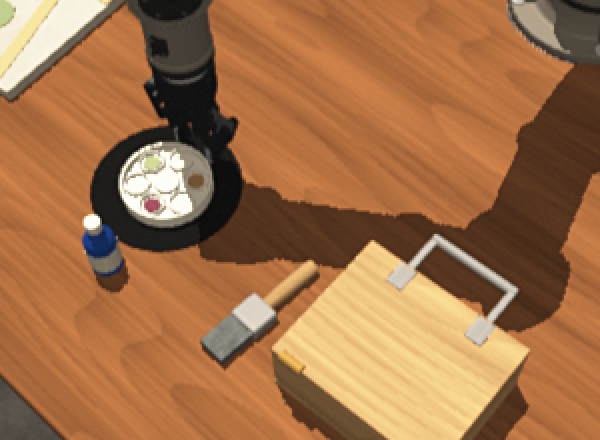

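The palette sits centred on the mat (crop palette (165,182), mat (166,188)) and lies flat, and nothing else has moved. Next I back off, rise, turn, and go close to the bar for a look.

Converted, -0.05 m / 0.2 = -0.25, -0.04 m / 0.2 = -0.2, 0.147 rad / 4 = 0.0368.

Request:
nudge_tcp(
  deltas=[
    {"sx": 0.05, "aperture": 0.5},
    {"sx": 0.1, "aperture": 0.5},
    {"sx": 0.1, "aperture": 0.5},
    {"sz": -0.2, "aperture": 0.5},
    {"sz": -0.25, "aperture": 0.5},
    {"sz": -0.25, "aperture": 0.5},
    {"sz": -0.25, "aperture": 0.5},
    {"sz": -0.2, "aperture": 0.5},
    {"turn": 0.0368, "aperture": 0.5},
    {"turn": 0.0368, "aperture": 0.5},
    {"turn": 0.0368, "aperture": 0.5},
    {"turn": 0.0368, "aperture": 0.5},
    {"turn": 0.0368, "aperture": 0.5},
    {"turn": 0.0368, "aperture": 0.5},
    {"turn": 0.0368, "aperture": 0.5},
    {"turn": 0.0368, "aperture": 0.5},
    {"turn": 0.0368, "aperture": 0.5},
    {"turn": 0.0368, "aperture": 0.5},
  ],
)

```text
t: 7.25
eef_pos: [0.5227, -0.2336, 0.2355]
tool_rot: [-0.0, 0.622, 0.783, 0.0]
contact_force: [-0.1, -0.7, 0.1]
gripper_width: 0.5
grasp_force: 0.0
```

Request:
nudge_tcp(
  deltas=[
    {"turn": 0.0368, "aperture": 0.5},
    {"sx": 0.2, "sy": 0.0125, "aperture": 0.5},
    {"sx": 0.2, "sy": 0.0125, "aperture": 0.5},
    {"sx": 0.2, "sy": 0.0125, "aperture": 0.5},
    {"sx": 0.2, "sy": 0.0125, "aperture": 0.5},
    {"sx": 0.2, "sy": 0.0125, "aperture": 0.5},
    {"sx": 0.2, "sy": 0.0125, "aperture": 0.5},
    {"sx": 0.2, "sy": 0.0125, "aperture": 0.5},
    {"sx": 0.2, "sy": 0.0125, "aperture": 0.5},
    {"aperture": 0.5},
    {"aperture": 0.5},
  ],
)

```text
t: 8.35
eef_pos: [0.5152, 0.0873, 0.2354]
tool_rot: [-0.0, 0.675, 0.738, -0.0]
contact_force: [0.3, -0.1, 0.2]
gripper_width: 0.5
grasp_force: 0.0
```

```bash
python3 - <<'E'
from h import *
o=monitor.get_obs();im=read_camera("wrist");cv2.imwrite("pics/w3.png",im);print(o["q"],o["tool_rot"])
E
```

```text
[-1.02525204  0.30210181  0.90783085  1.95488428 -0.27986541  1.01576781
  0.09925252] [-2.98082473e-04  6.75019975e-01  7.37799378e-01 -1.52522076e-04]
```

View pics/w3.png

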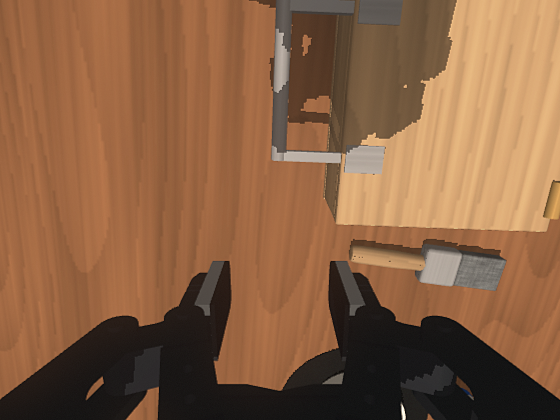

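The bar runs from about (279,157) up to (283,6), and the lid front edge is near column 340. I'll turn this into a position.

```bash
python3 - <<'E'
from h import *
im=cv2.imread("pics/w3.png")
for r in(20,60,100,140):print(r,im[r,264:298].max(1))
c=cam("wrist")
p=plane(c,[[279,157],[283,6],[337,222],[331,190]],.0865);print(p,np.hypot(*(p[1]-p[0])),p[:2].mean(0),np.degrees(np.arctan2(*(p[1]-p[0])[::-1])))
print(plane(c,[[337,222],[546,231]],.0925))
E
```

```text
20 [166 161 159 159 159 159 160 159 159 164 159 106  76  85  89  92  94  98
 100 101  99  98  96  93  90  87  83  80  88  87  89  89  89  90]
60 [163 162 161 161 163 155  77  86  89  89 103 146 154 166 173 177 183 187
 185 178 174 167 160 141 124 104  83  91  91  91  91  90  90  90]
100 [160 160 159 160 161 164 168 176 165  69  86  90  94  97  99  99  99  98
  97  96  94  91  85  95 125  90  93  94  93  92  94  94  95  94]
140 [161 162 164 170 173 174 174 139  76  89  93  96  95  98  97  98  97  95
  95  93  88  85 115 170 163 162 163 165 166 166 165 163 162 160]
[[0.51291068 0.11632961]
 [0.50635564 0.225501  ]
 [0.56733942 0.06500505]
 [0.55857351 0.0926009 ]] 0.10936800618710973 [0.50963316 0.1709153 ] 93.43611770551497
[[0.56614172 0.06696735]
 [0.74381055 0.07425138]]
```

Converted, 0.043 m / 0.2 = 0.215, 0.04 m / 0.2 = 0.2, 0.024 rad / 4 = 0.006.

Request:
nudge_tcp(
  deltas=[
    {"turn": 0.006, "aperture": 0.5},
    {"sx": 0.215, "sy": 0.0025, "aperture": 0.5},
    {"sx": 0.215, "sy": 0.0025, "aperture": 0.5},
    {"sz": 0.2, "aperture": 0.5},
    {"sz": 0.2, "aperture": 0.5},
    {"sz": 0.1, "aperture": 0.5},
    {"sz": 0.1, "aperture": 0.5},
    {"sz": 0.1, "aperture": 0.5},
    {"sz": 0.075, "aperture": 0.5},
    {"sz": 0.06, "aperture": 0.5},
    {"aperture": 0.5},
  ],
  grip_force=40,
)

```text
t: 9.5
eef_pos: [0.5109, 0.172, 0.0677]
tool_rot: [-0.0, 0.685, 0.729, -0.001]
contact_force: [0.2, 1.0, -0.7]
gripper_width: 0.495
grasp_force: 0.0
```

```bash
python3 - <<'E'
from h import *
o=monitor.get_obs();a=read_camera("wrist")[:, 80:480];b=read_camera("side")[80:280,130:330];cv2.imwrite("pics/w4.png",np.hstack([a,cv2.resize(b,(400,420))]))
E
```

```text
(no output)
```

View pics/w4.png

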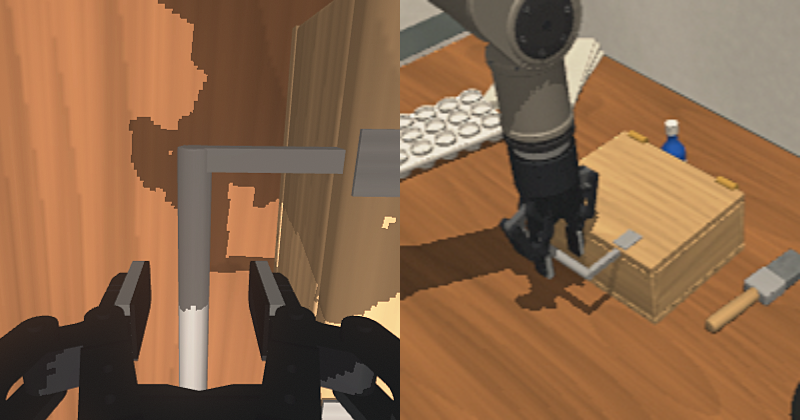

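The bar (column 193) is between the pads (150 and 250), about 3 mm toward the robot, so I shift and close.

Converted, -0.003 m / 0.2 = -0.015.

Request:
nudge_tcp(
  deltas=[
    {"sy": -0.015, "aperture": 0.5},
    {"aperture": 0.0},
    {"aperture": 0.0},
    {"aperture": 0.0},
    {"aperture": 0.0},
    {"aperture": 0.0},
    {"aperture": 0.0},
  ],
  grip_force=40,
)

```text
t: 10.3
eef_pos: [0.5086, 0.173, 0.0693]
tool_rot: [-0.0, 0.685, 0.729, 0.0]
contact_force: [-2.1, -0.3, 6.7]
gripper_width: 0.121
grasp_force: 39.1
```

```bash
python3 - <<'E'
import numpy as np
t=np.radians(np.arange(0,46,5));h=.23*np.cos(t)-.006*np.sin(t);v=.23*np.sin(t)+.006*np.cos(t)
print(np.c_[-np.diff(h),np.diff(v)].round(4))
E
```

```text
[[0.0014 0.02  ]
 [0.0031 0.0198]
 [0.0049 0.0195]
 [0.0065 0.019 ]
 [0.0082 0.0183]
 [0.0097 0.0176]
 [0.0112 0.0166]
 [0.0126 0.0156]
 [0.0139 0.0144]]
```

Converted, -0.01 m / 0.2 = -0.05, -0.0095 m / 0.2 = -0.0475.

Request:
nudge_tcp(
  deltas=[
    {"sy": 0.0025, "sz": -0.05, "aperture": 0},
    {"sy": 0.005, "sz": -0.05, "aperture": 0},
    {"sy": 0.0075, "sz": -0.05, "aperture": 0},
    {"sy": 0.0075, "sz": -0.05, "aperture": 0},
    {"sy": 0.0125, "sz": -0.05, "aperture": 0},
    {"sy": 0.0125, "sz": -0.0475, "aperture": 0},
    {"aperture": 0},
  ],
)

```text
t: 11.0
eef_pos: [0.5177, 0.1734, 0.1293]
tool_rot: [-0.001, 0.684, 0.729, -0.0]
contact_force: [-2.1, 0.8, -1.3]
gripper_width: 0.124
grasp_force: 39.2
```

Converted, -0.0095 m / 0.2 = -0.0475, -0.009 m / 0.2 = -0.045.

Request:
nudge_tcp(
  deltas=[
    {"sy": 0.015, "sz": -0.0475, "aperture": 0},
    {"sy": 0.0175, "sz": -0.0475, "aperture": 0},
    {"sy": 0.02, "sz": -0.045, "aperture": 0},
    {"sy": 0.02, "sz": -0.045, "aperture": 0},
    {"sy": 0.025, "sz": -0.045, "aperture": 0},
    {"sy": 0.025, "sz": -0.045, "aperture": 0},
    {"sy": 0.0275, "sz": -0.0425, "aperture": 0},
    {"sy": 0.0275, "sz": -0.04, "aperture": 0},
    {"sy": 0.03, "sz": -0.04, "aperture": 0},
    {"sy": 0.0325, "sz": -0.0375, "aperture": 0},
    {"aperture": 0},
  ],
)

```text
t: 12.1
eef_pos: [0.5638, 0.1758, 0.2167]
tool_rot: [-0.003, 0.685, 0.729, -0.002]
contact_force: [-15.7, -0.9, 10.8]
gripper_width: 0.121
grasp_force: 39.4
```

```bash
python3 - <<'E'
from h import *
a=read_camera("wrist")[:, 80:480];b=read_camera("side")[60:260,130:330];cv2.imwrite("pics/w5.png",np.hstack([a,cv2.resize(b,(400,420))]))
E
```

```text
(no output)
```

View pics/w5.png

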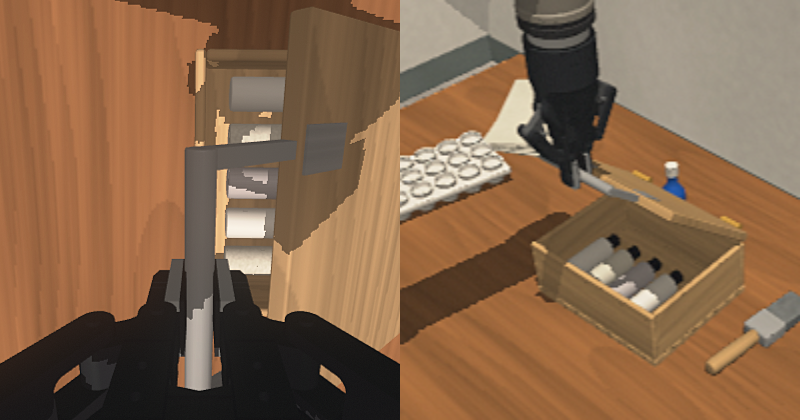

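Converted, -0.005 m / 0.2 = -0.025, -0.004 m / 0.2 = -0.02.

Request:
nudge_tcp(
  deltas=[
    {"sz": -0.02, "aperture": 0},
    {"sy": 0.02, "sz": -0.025, "aperture": 0},
    {"sy": 0.02, "sz": -0.02, "aperture": 0},
    {"aperture": 0},
    {"aperture": 0},
  ],
)

```text
t: 12.7
eef_pos: [0.574, 0.1763, 0.2284]
tool_rot: [0.0, 0.685, 0.729, -0.0]
contact_force: [-1.6, -0.9, -1.5]
gripper_width: 0.119
grasp_force: 39.7
```

```bash
python3 - <<'E'
from h import *
hd=np.array([.5105+.2295,.173+.0148]);u=np.array([.998,.0645]);w=np.array([-.0645,.998])
def P(th,s,y,n): # s dist from hinge toward bar, n normal above underside
    e=hd-u*(s*np.cos(th)-n*np.sin(th))+w*y
    return np.r_[e,.0805+s*np.sin(th)+n*np.cos(th)]
def proj(c,X):
    C,f,cx,cy=c;q=np.linalg.inv(C)@np.r_[X,1];return np.array([cx-f*q[0]/q[2],cy+f*q[1]/q[2]])
out=[]
for n,(x,y) in dict(scene=(230,150),side=(170,90)).items():
    im=read_camera(n);cv2.imwrite(f"pics/{n}6.png",im);c=cam(n);S=3.2 
    g=cv2.resize(im[y:y+170,x:x+125],None,fx=S,fy=S,interpolation=cv2.INTER_CUBIC)
    for th,col in((40,(255,0,0)),(45,(0,255,0)),(50,(0,0,255))):
        for pts in([(0,-.11,.012),(.18,-.11,.012),(.18,.11,.012),(0,.11,.012)],[(.23,-.058,.006),(.23,.058,.006)]):
            q=np.array([(proj(c,P(np.radians(th),*p))-(x,y)+.5)*S for p in pts]).astype(np.int32)
            cv2.polylines(g,[q],len(pts)==4,col,1)
    out.append(g)
cv2.imwrite("pics/m6.png",np.hstack(out))
E
```

```text
(no output)
```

View pics/m6.png

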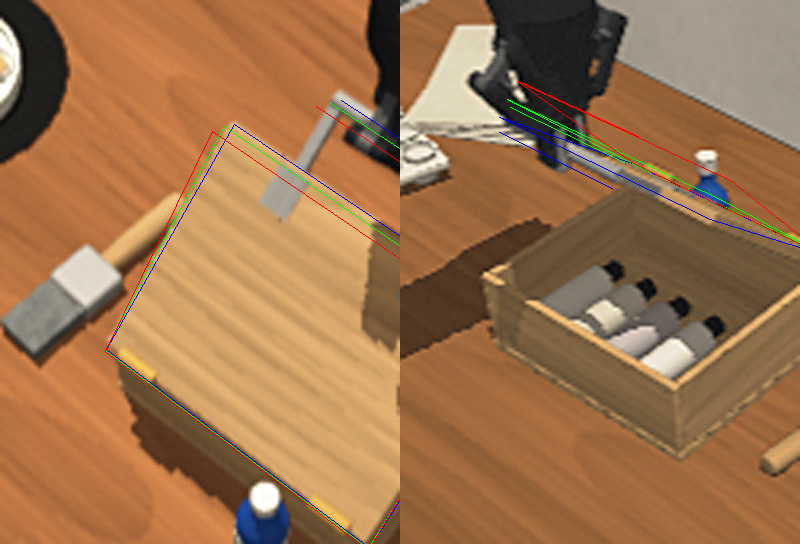

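The scene overlay suggests the lid may be slightly under 45°. The side camera sees the lid nearly edge-on, so it is the sensitive view and I zoom there.

```bash
python3 - <<'E'
from h import *
hd=np.array([.5105+.2295,.173+.0148]);u=np.array([.998,.0645]);w=np.array([-.0645,.998])
def P(th,s,y,n):
    e=hd-u*(s*np.cos(th)-n*np.sin(th))+w*y
    return np.r_[e,.0805+s*np.sin(th)+n*np.cos(th)]
def proj(c,X):
    C,f,cx,cy=c;q=np.linalg.inv(C)@np.r_[X,1];return np.array([cx-f*q[0]/q[2],cy+f*q[1]/q[2]])
c=cam("side");im=cv2.imread("pics/side6.png");x,y,S=195,110,7
g=cv2.resize(im[y:y+80,x:x+114],None,fx=S,fy=S,interpolation=cv2.INTER_CUBIC)
for th,col in((41,(255,0,0)),(45,(0,255,0))):
    for pts in([(0,-.11,0),(.18,-.11,0),(.18,-.11,.012),(0,-.11,.012)],[(.18,-.05,0),(.23,-.05,0)],[(.23,-.058,.006),(.23,-.02,.006)]):
        q=np.array([(proj(c,P(np.radians(th),*p))-(x,y)+.5)*S for p in pts])
        print(th,(q/S+(x,y)).round(1).tolist())
        cv2.polylines(g,[q.astype(np.int32)],len(pts)==4,col,1)
cv2.imwrite("pics/m7.png",g)
E
```

```text
41 [[301.6, 174.1], [265.5, 162.3], [267.6, 157.4], [303.4, 169.9]]
41 [[246.2, 152.8], [233.5, 148.5]]
41 [[237.1, 147.3], [225.1, 141.4]]
45 [[301.6, 174.1], [267.8, 157.2], [270.1, 152.4], [303.6, 169.9]]
45 [[248.4, 147.9], [236.4, 141.9]]
45 [[240.2, 140.7], [228.0, 134.9]]
```

View pics/m7.png

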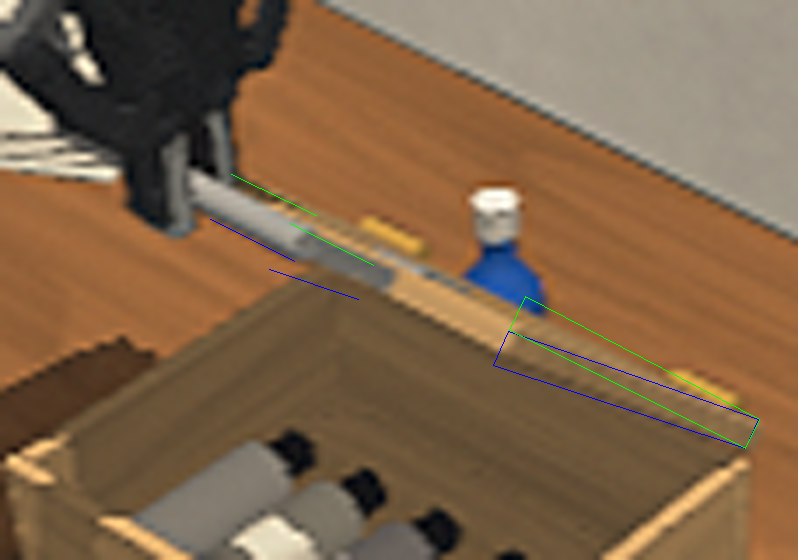

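The front corner lies between the 41° and 45° overlays. After allowing for a small calibration shift at the hinge, the lid is at about 43.5–44.5°, so I raise it by about 1°.

Converted, -0.0015 m / 0.2 = -0.0075.

Request:
nudge_tcp(
  deltas=[
    {"sy": 0.0075, "sz": -0.0075, "aperture": 0},
    {"sy": 0.0075, "sz": -0.0075, "aperture": 0},
    {"aperture": 0},
    {"aperture": 0},
    {"aperture": 0},
  ],
)

```text
t: 13.3
eef_pos: [0.5768, 0.1765, 0.2312]
tool_rot: [0.0, 0.685, 0.729, -0.0]
contact_force: [-3.2, -3.7, -1.8]
gripper_width: 0.122
grasp_force: 39.6
```

```bash
python3 - <<'E'
from h import *
im=read_camera("side");c=cam("side")
cv2.imwrite("pics/final.png",im)
print(circ(plane(c,blob(im.max(2)<45,(370,262)),.001)))
w=cv2.inRange(cv2.cvtColor(im,cv2.COLOR_BGR2HSV),(0,0,110),(180,70,255));w=cv2.morphologyEx(w,cv2.MORPH_CLOSE,np.ones((3,3)))
n,l,st,ce=cv2.connectedComponentsWithStats(w)
for k in range(1,n):
    if st[k,4]>400 and abs(ce[k]-(370,280)).max()<60:print(ce[k],circ(plane(c,cv2.convexHull(np.argwhere(l==k)[:,::-1].astype(np.int32))[:,0],.02)))
E
```

```text
(array([1.40163382, 0.91489407]), np.float64(1.7132126620262493))
[369.04311251 274.22082019] (array([ 0.63691907, -0.22120838]), np.float64(0.06430386983052506))
```

```bash
python3 -c "
from station import bot, monitor, read_camera, camera_info, hand_in
print(hand_in())"
```

```text
the job is handed in; nothing more can be done
None
```

I've handed the job in: the palette lies flat on the mat, about 5 mm off centre at most, the gripper is holding the lid at an estimated 45° (within a degree or two), and I left the bottles and brush alone.

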